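Draw out the cooling unit's filter tray with the pull hook

TASK

Take the pull hook off its rest, hook it down into the finger hole of the cooling unit's filter tray, and draw the tray out until you feel it come up against its hidden stop: a firm steady pull of about 12 N for half a second makes sure, but keep every load between hook and tray below 25 N. Then unhook, leave the tray out, and lay the hook back in its rest as it was. Do not touch the tray with the gripper, and do not disturb the other things on the bench and the unit.

Things in the scene. Friction and masses are not known exactly. Their poses are not given: they have to be found in the camera images.
- cooling_unit: Cooling unit of a thermostat bath, fixed: ivory sheet-metal box, 300 mm wide, 360 mm deep, 250 mm high. Origin at the centre of its underside; +x points from its front to its back, z up; its front face is 180 mm from the origin on the -x side. The filter tray sits in the dark plinth at the foot of the front.
- filter_tray (a joint): How far the tray is out, m: 0 fully in, growing straight out along the unit's -x; starts 0 to 12 mm out. Aluminium pan 160 mm wide with a dark pleated filter; slides stiffly (4 to 6 N) and stays where left. Its hard stop, a block on the unseen runner, lies 78 to 115 mm out, elsewhere every time and in no reading: it must be felt.
- tab_hole (a point): Centre of the 18 mm round finger hole at the top face of the tray's steel pull tab; moves with the tray; axes as the unit's. The tab is a level plate, 60 mm wide, 4 mm thick, top 32 mm above the bench, 46 mm out from the tray's front panel; the hole's centre is 26 mm before that panel. Free space below, down to the bench.
- pull_hook: Pull hook, about 120 g: black ribbed handle 100 mm long, 16 mm wide, 20 mm high; in line with it a 6 mm steel rod, its end bent down as a round prong of 8 mm diameter. Origin at the handle's centre; +x along the rod to the prong, +z up, prong hanging down. It balances about 30 mm ahead of the origin.
- hook_grip (a point): Point to hold on the hook's handle, on its axis 20 mm ahead of its centre; flat sides 16 mm apart, to be gripped across (along the hook's y).
- hook_tip (a point): Lower end of the prong: 151 mm ahead of the handle's centre (131 mm ahead of hook_grip) and 40 mm below the rod's axis. The prong is all but upright (its upper end 3 mm farther ahead).
- hook_rest: The hook's rest, fixed: grey base 155 x 75 x 8 mm with two white saddles open above: 42 mm behind the origin for the handle (slot 24 mm wide, floor 40 mm high, cheeks to 54), 75 mm ahead for the rod (slot 16 mm wide, floor 47 mm high, cheeks to 60). Origin on the bench below the handle's centre; +x the way the prong points. The hook starts here and goes back the same way round.
- rest_seat (a point): Where hook_grip is when the hook lies in its rest: 50 mm above the bench, 20 mm ahead of the rest's origin; same axes as the rest.
- amber_bottle: small amber glass sample bottle with a black cap, 48 mm diameter, 100 mm high, standing beside the tab; origin under its centre. Leave it alone.
- beaker: small empty glass beaker, 56 mm rim, 70 mm high; origin under its centre. Leave it alone.
- screwdriver: screwdriver lying on the bench, 190 mm long; not needed; origin under its middle. Leave it alone.
- bench_timer: white bench timer, 75 x 55 x 24 mm, lying on top of the cooling unit; origin under its centre. Leave it alone.
- oil_jar: glass jar with a lid, 60 mm diameter, 85 mm high; origin under its centre. Leave it alone.
- stopper: black rubber stopper, 42 mm diameter, 35 mm high, standing on the other side of the tab; origin under its centre. Leave it alone.
- wash_bottle: white plastic bottle, 64 mm diameter, 150 mm high; origin under its centre. Leave it alone.
Things that resemble listed ones, but are neither listed nor needed, are in the scene too. What is shaped like the pull_hook but yellow is not meant.

How it is judged:
By the outcome, as a careful person would: the job done as asked, in the order asked, and still so for the second after the job is handed in, with the robot touching nothing.
It also fails if it takes over 56 s, if anything falls off the work surface, if the arm or the gripper's body presses on something with over 40 N, if the wrist force passes 120 N, or if a joint passes its speed limit or range.

ROBOT

A 6-joint arm with a two-finger parallel gripper is mounted at the origin on the work surface. World frame = base frame: x ahead of the robot, y to its left, z up, the work surface at z = 0. Lengths are in m, angles in degrees, forces in N, time in s.
With the tool pointing down it reaches from about 0.4 to 0.825 m from the base axis. Payload 7 kg.
Tool frame: the origin (TCP) lies between the finger pads; the fingertips stand 22 mm ahead of it and the grasp point (between the pads) lies 3 mm ahead of it; z points along the fingers, y is the direction in which the jaws open and shut (so a half turn about z gives the same grasp; the last joint's range is limited). The gripper opens to 88 mm and grips with 3 to 60 N. Pads are 19 mm wide; open, the fingers measure 130 mm over their backs; the gripper's body (78 mm by 193 mm) begins 47 mm behind the grasp point.
Start: joints at [91.851, 20.546, 0.682, 0, -70.136, -16.507], TCP at [0.171, 0.653, 0.249] pointing down, gripper open.
Joint ranges: [-176.03, 176.03], [-82.01, 121.73], [-58.28, 71.71], [-173.87, 95.51], [-174.79, -0.11], [-173.66, 173.66]. Speed limits (degrees/s): [136.94, 136.94, 172.46, 180, 180, 180].

INTERFACE

Orientations are given as [roll, pitch, yaw] about the fixed x, y, z axes, in that order (R = Rz(yaw) Ry(pitch) Rx(roll)).
In Python, from plant import telemetry, cams, r gives the robot as it stands.
- The arm moves only by the tool carry_out, never from a script. Its argument "commands" is one flat list of numbers, 5 for each row, row after row: the shift along the world's x, y, z as a fraction of full scale, then the turn about the world's z as a fraction of full scale, then the gripper's target within -1 to 1 (shut at 1, half-way at 0, fully open at -1). In form: [x, y, z, turn, claw, x, y, z, turn, claw, ...]. A call has 1 to 8 rows; each row shifts and turns the commanded pose from where the row before left it; what a row does not reach is not made up. Full scale, the value 1, is 0.04 m for a shift and 4 degrees for a turn. A row lasts 1/10 s, in which the tool goes at most 50 mm and 8.59 degrees, less where a joint would pass 70% of its speed; a pose out of reach is approached as far as the arm can. A call with a number of a shift or a turn outside -1 to 1 is refused whole. A call with a gripper value outside its range is refused whole. The fingers move at their own pace and stop on an object; "grip_force" is the grip in N (left out, the last holds). Time passes only in rows, so rows that do not move let the fingers close. It gives the time, the measured TCP pose, the force and the opening at its end, in the units of the state.
- telemetry.get_state(): the state, without advancing time (a new reading comes with each control period).
- cams.capture(name): name is "scene" or "top"; returns a dict with "frame" (400x640x3 uint8, red, green, blue), "camera_matrix" (3x3 intrinsics, pixels), "camera_from_world" (4x4, takes a point from world to camera coordinates). Camera axes: x right, y down, z forward; pixel columns grow to the right and rows downward; lengths in m; the calibration is good to about 2 mm. A picture is of the moment at which its call begins. There is no depth.
- r.close_job(): hands the job in, once; it reports no verdict.
The state is a dict: "time_s": time; "joints": joint angles; "qd": joint speeds; "joint_torque": joint torques, N m; "tcp_pos": TCP position; "eef_rot": TCP orientation; "contact_force": force on the tool from outside, world axes, zero at the start; "moment": the same for the moment, N m; "gripper_width": finger opening in m.
Only numpy, scipy, OpenCV 4.12 (cv2) and the standard library are available. Lean on these libraries where they do the work, as an engineer would, in place of code of your own. Each camera call takes 0.05 s, during which the arm holds its last target. There are 200 camera calls.

## Working session

There is one attempt and no reset: what is moved stays moved. The work goes in short steps, Python scripts to look and compute and a tool call to move; the robot and the scene stay as the last step left them, time stands still between calls to the robot, and variables do not carry over. Pictures are saved under pics/ and viewed, about 8 in all and at most 12, crops included, and the job is handed in when it is done.

Besides the shell and the picture viewer there is one more tool, called after ">>>" by a JSON object that holds its "api" and its "payload". carry_out: Moves the arm, as the interface text tells. Shift numbers are shares of 0.04 m and turn numbers shares of 4 degrees, none past 1 either way. Its arguments: {"type":"object","properties":{"commands":{"type":"array"},"grip_force":{"type":"number"}},"required":["commands"]}

```bash
mkdir -p pics
cat > h.py <<'E'
import numpy as np, cv2
from plant import telemetry, cams, r
def cap(n,f=None):
    c=cams.capture(n); 
    if f: cv2.imwrite('pics/'+f,c['frame'][:,:,::-1])
    np.savez(''+n+'.npz',**c)
    return c
def load(n): return np.load(''+n+'.npz')
def ray(c,u,v,z):
    T=c['camera_from_world'];R=T[:3,:3];t=T[:3,3];o=-R.T@t
    d=R.T@np.linalg.inv(c['camera_matrix'])@[u,v,1]
    return o+d*(z-o[2])/d[2]
def proj(c,p):
    T=c['camera_from_world'];q=c['camera_matrix']@(T[:3,:3]@np.array(p)+T[:3,3]);return q[:2]/q[2]
E
python3 - <<'E'
from h import *
for n in('scene','top'):
    c=cap(n,n+'0.png');T=c['camera_from_world'];print(n,-T[:3,:3].T@T[:3,3],c['camera_matrix'].round(1).tolist())
print(telemetry.get_state())
E
```

```text
scene [1.11570496 0.4270493  0.89002822] [[372.0, 0.0, 322.3], [0.0, 372.0, 205.4], [0.0, 0.0, 1.0]]
top [ 0.38948872 -0.04703387  1.41526059] [[448.4, 0.0, 331.1], [0.0, 448.4, 210.3], [0.0, 0.0, 1.0]]
{'time_s': 0.1, 'joints': array([ 9.18508977e+01,  2.05849371e+01,  6.38207295e-01, -1.58325152e-02,
       -7.01348833e+01, -1.65054357e+01]), 'qd': array([ 0.04471164,  0.03399886,  0.02248836,  0.06217418, -0.10512648,
       -0.03409273]), 'joint_torque': array([-2.09926337e-03, -5.84162378e+01,  2.93753189e+01,  7.01554433e+00,
        1.02132460e-02, -4.06523191e-05]), 'tcp_pos': array([0.17071722, 0.65263783, 0.24774316]), 'eef_rot': array([ 1.79917521e+02, -8.91754602e-03, -1.46599222e+01]), 'contact_force': array([-0.81048375,  0.16485854,  0.30470387]), 'moment': array([5.44949054e-05, 3.23208403e-02, 7.41305147e-04]), 'gripper_width': 0.08761028229420553}
```

View pics/scene0.png

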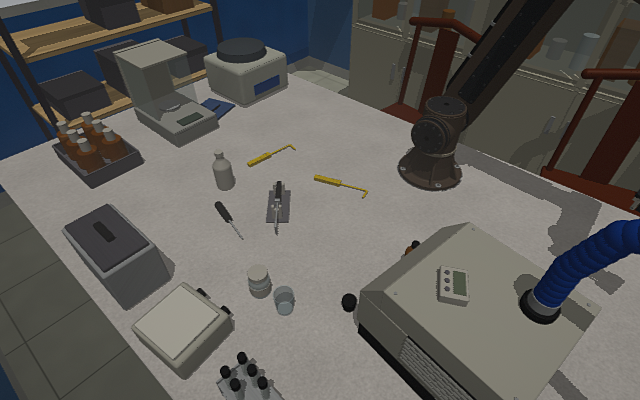

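View pics/top0.png

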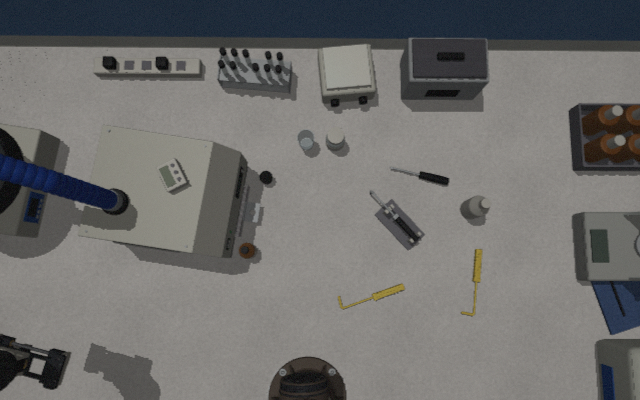

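The top view shows the black-handled hook in the grey rest at (400,222) with its prong end at about (373,193). Two yellow look-alikes, at (370,296) and (475,283), are not meant. The tray tab is at (258,214), between the stopper (266,178) and the amber bottle (247,251). I'll confirm this in one enlarged crop.

Run:
```python
from h import *
t=load('top');f=t['frame'][:,:,::-1]; s=load('scene')['frame'][:,:,::-1]
a=cv2.resize(f[180:255,360:435],(400,400),interpolation=cv2.INTER_CUBIC)
b=cv2.resize(f[165:265,200:300],(400,400),interpolation=cv2.INTER_CUBIC)
cc=cv2.resize(s[175:240,250:315],(200,200),interpolation=cv2.INTER_CUBIC)
im=np.hstack([a,b]);lo=np.zeros((200,800,3),np.uint8);lo[:,:200]=cc
cv2.imwrite('pics/c1.png',np.vstack([im,lo]))
# unit corners & known
c=t
for nm,u,v,z in [('tab',258,214,.032),('stop',266,178,.035),('amber',247,251,.1),('grip',400,217,.05),('prong',373,193,.05),('uFL',247,151,.25),('roofNW',107,128,.25),('roofSE',193,252,.25)]: print(nm,ray(c,u,v,z).round(4))
# bright tab px
g=cv2.cvtColor(t['frame'],cv2.COLOR_RGB2GRAY);print(g[200:232,236:270])
```

```text
tab [0.5503 0.1509 0.032 ]
stop [0.6631 0.1279 0.035 ]
amber [0.4339 0.171  0.1   ]
grip [ 0.5398 -0.2868  0.05  ]
prong [ 0.6143 -0.2045  0.05  ]
uFL [0.6932 0.1522 0.25  ]
roofNW [0.7538 0.5236 0.25  ]
roofSE [0.4262 0.2845 0.25  ]
[[ 56  57  56 ... 132 132 133]
 [ 54  57  57 ... 134 133 133]
 [ 56  56  56 ... 134 131 136]
 ...
 [ 64  87  90 ... 136 137 137]
 [ 68  88  91 ... 137 136 135]
 [ 58  77  84 ... 140 140 135]]
```

View pics/c1.png

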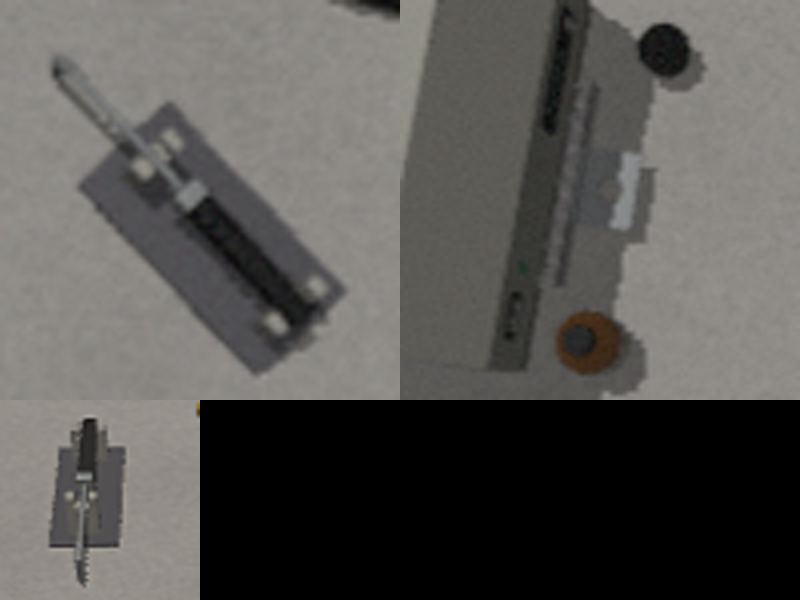

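The crop confirms the target: black ribbed handle and steel rod with a prong, lying in the grey rest with white saddles. It also shows the tab with its hole near the shadow boundary, at about crop (611,189), which is full-image (252.5,212). Next I'll refine the axes.

Run:
```python
from h import *
t=load('top');f=t['frame'];g=cv2.cvtColor(f,cv2.COLOR_RGB2GRAY).astype(int)
# saddle cheeks: bright blobs inside rest region
def cents(x0,x1,y0,y1,th):
    m=(g[y0:y1,x0:x1]>th).astype(np.uint8);n,l,st,ce=cv2.connectedComponentsWithStats(m)
    return [(st[i,4],(ce[i]+[x0,y0]).round(1).tolist()) for i in range(1,n)]
T=lambda cx,cy,x0,y0,s:((cx+.5)/s-.5+x0,(cy+.5)/s-.5+y0)
s=400/75
for nm,a,b,z in [('handleSad',(317,286),(274,321),.054),('rodSad',(170,138),(143,168),.060)]:
    m=T((a[0]+b[0])/2,(a[1]+b[1])/2,360,180,s);print(nm,m,ray(t,*m,z).round(4))
for nm,p,z in [('bend',(60,62),.053),('hEndFront',(190,198),.06),('handleback',(303,312),.06)]:
    m=T(*p,360,180,s);print(nm,np.round(m,1),ray(t,*m,z).round(4))
# base outline (grey-bluish): sat mask
hsv=cv2.cvtColor(f,cv2.COLOR_RGB2HSV);q=f.astype(int)
m=np.zeros(g.shape,np.uint8);m[180:255,360:435]=((q[180:255,360:435,2]-q[180:255,360:435,0])>-2)*255
cs,_=cv2.findContours(cv2.morphologyEx(m,cv2.MORPH_CLOSE,np.ones((5,5))),0,2);c=max(cs,key=cv2.contourArea)
bx=cv2.boxPoints(cv2.minAreaRect(c));w=np.array([ray(t,*p,.008)[:2] for p in bx]);print('base',w.round(4).tolist(),np.linalg.norm(np.diff(w,axis=0),axis=1),'c',w.mean(0), np.degrees(np.arctan2(*(w[1:]-w[:-1]).T[::-1])))
# tab
print('tab gray');print('\n'.join(' '.join('%3d'%v for v in r_) for r_ in g[198:228,240:266]))
for nm,p in [('oc1',(641,152)),('oc2',(633,231)),('hole',(610,189))]:
    mm=T(*p,200,165,4);print(nm,np.round(mm,1),ray(t,*mm,.032).round(4))
# unit roof edges by Hough
ed=cv2.Canny(f,40,120);ed[:120]=0;ed[262:]=0;ed[:,270:]=0
for L in cv2.createLineSegmentDetector().detect(np.ascontiguousarray(g[120:265,80:270].astype(np.uint8)))[0][:,0]:
    L=L+[80,120,80,120]
    if np.hypot(L[2]-L[0],L[3]-L[1])>28: 
        a,b=ray(t,*L[:2],.25),ray(t,*L[2:],.25);print(L.round(1),'yaw',np.degrees(np.arctan2(b[1]-a[1],b[0]-a[0])).round(1))
```

```text
handleSad (415.0, 236.5) [ 0.4797 -0.3308  0.054 ]
rodSad (388.9375, 208.28125) [ 0.5655 -0.2516  0.06  ]
bend [370.8 191.2] [ 0.6193 -0.1976  0.053 ]
hEndFront [395.2 216.7] [ 0.5396 -0.2704  0.06  ]
handleback [416.4 238.1] [ 0.4744 -0.3337  0.06  ]
base [[0.5992, -0.1694], [0.6507, -0.2247], [0.4893, -0.371], [0.4392, -0.3157]] [0.07557871 0.21791168 0.074677  ] c [ 0.54458788 -0.27019928] [ -47.00594678 -137.81332179  132.1276171 ]
tab gray
 59  57  69  82  82  71  62  61  80  89  87  90  88  84  87  86  87  86  85  91  90 116 139 134 134 135
 54  56  74  84  82  71  60  68  84  92  88  88  85  82  85  85  86  84  87  87 111 138 136 133 131 133
 51  60  77  80  78  63  57  71  82  88  89  90  84  87  86  87  88  87  89  87 110 137 141 135 133 135
 49  58  87  89  84  63  62  72  84  86  87  88  86  88  85  84  89  88  89  84 107 134 136 136 136 134
 51  69  93  94  83  74  70  70  77  80  81  78  84  81  83  89  94  96  91  88 111 135 136 136 135 136
 51  71  85  82  76  69  68  70  79  79  81  75  76  75  75 102 127 126 113 111 116 130 136 135 137 139
 55  68  82  82  77  68  64
[... 2295 characters left out ...]
8  87  90  85  85  86  89  88 108 135 134 139 137 136 136 140 141 137
 63  60  69  84  87  87  90  89  86  90  90  86  86  84  87  91 116 139 142 136 135 135 136 138 140 138
oc1 [359.9 202.6] [ 0.5867 -0.1652  0.032 ]
oc2 [357.9 222.4] [ 0.5248 -0.1585  0.032 ]
hole [352.1 211.9] [ 0.5576 -0.1408  0.032 ]
[ 80.2 179.2 117.4 192.8] yaw -110.0
[113.1 239.8 189.6 251.9] yaw -98.9
[177.3 157.9 190.9 184.9] yaw -152.0
[128.3 230.8  80.3 224.3] yaw 82.3
[191.7 250.6 212.6 142. ] yaw -8.8
[211.6 140.1 241.5 152.2] yaw -112.1
[221.5 255.8 240.7 154.6] yaw -9.1
[236.4 226.8 231.5 255.8] yaw 172.0
[245.9 170.1 239.3 199.1] yaw 168.8
[109.3 240.9  80.7 236.6] yaw 81.4
[178.2 252.9 133.1 245.9] yaw 81.2
```

>>> {"api": "carry_out", "payload": {"commands": [0,0,1,-1,-0.3,0,0,1,-1,-0.3,0.2,-0.6,0.8,-1,-0.3,0.4,-0.9,0.6,-1,-0.3,0.5,-1,0,-1,-0.3,0.5,-1,0,-1,-0.3,0.5,-1,0,-1,-0.3,0.5,-1,0,-1,-0.3]}}

```text
time_s: 0.9
tcp_pos: [0.2752, 0.4311, 0.3843]
eef_rot: [180.0, -0.0, -46.8]
contact_force: [0.5, 0.1, 0.6]
gripper_width: 0.0571
```

Run:
```python
from h import *
t=load('top')
print('hole',ray(t,252.3,212,.032), ray(t,258.3,213,.032))
s=load('scene')
for n,p in [('hole',ray(t,252.3,212,.032)),('hs',(.4797,-.3308,.054)),('rs',(.5655,-.2516,.06)),('tip',(.6236,-.197,.05))]: print(n,proj(s,p))
print(telemetry.get_state()['joints'])
```

```text
hole [0.55652002 0.16866867 0.032     ] [0.55343986 0.15008492 0.032     ]
hole [384.16944044 281.16593763]
hs [277.25883565 183.0520717 ]
rs [274.92152735 205.27108714]
tip [273.74958173 225.5725893 ]
[ 7.94693340e+01  1.38239107e+00 -6.03356874e+00 -9.26091301e-03
 -8.25997123e+01 -3.62683133e+01]
```

>>> {"api": "carry_out", "payload": {"commands": [0.7,-0.9,0,-1,-0.3,0.7,-0.9,0,-1,-0.3,0.7,-0.9,0,-1,-0.3,0.45,-1,0,-1,-0.3,0.45,-1,0,-1,-0.3,0.45,-1,0,-1,-0.3,0.45,-1,0,-1,-0.3,0.45,-1,0,-1,-0.3]}}

```text
time_s: 1.7
tcp_pos: [0.4489, 0.1232, 0.3846]
eef_rot: [-180.0, 0.0, -78.8]
contact_force: [0.6, -0.7, 0.1]
gripper_width: 0.057
```

>>> {"api": "carry_out", "payload": {"commands": [0.2,-1,0,-1,-0.3,0.2,-1,0,-1,-0.3,0.2,-1,0,-1,-0.3,0.2,-1,0,-1,-0.3,0.2,-1,0,-1,-0.3,0.2,-1,0,-1,-0.3,0.2,-1,0,-1,-0.3,0.2,-1,0,-1,-0.3]}}

```text
time_s: 2.5
tcp_pos: [0.5126, -0.1967, 0.3843]
eef_rot: [180.0, 0.0, -110.8]
contact_force: [0.4, 0.4, 0.5]
gripper_width: 0.057
```

>>> {"api": "carry_out", "payload": {"commands": [0.1,-0.8,-0.5,-1,-0.3,0.1,-0.8,-0.5,-1,-0.3,0.1,-0.6,-0.5,-1,-0.3,0,0,-0.6,-1,-0.3,0,0,-0.6,-1,-0.3,0,0,-0.6,-1,-0.3,0,0,-0.6,-0.5,-0.3,0,0,0,0,-0.3]}}

```text
time_s: 3.3
tcp_pos: [0.5227, -0.2823, 0.2248]
eef_rot: [179.7, -0.2, -136.7]
contact_force: [-0.3, -0.2, -0.2]
gripper_width: 0.0571
```

>>> {"api": "carry_out", "payload": {"commands": [0.05,-0.15,-0.9,0,-0.3,0,0,-0.9,0,-0.3,0,0,-0.9,0,-0.3,0,0,-0.6,0,-0.3,0,0,0,0,-0.3]}}

```text
time_s: 3.8
tcp_pos: [0.5252, -0.2885, 0.0941]
eef_rot: [179.7, -0.2, -136.6]
contact_force: [-1.8, -0.5, -0.3]
gripper_width: 0.0569
```

Run:
```python
from h import *
c=cap('top');d=cap('scene')
a=cv2.resize(c['frame'][170:260,350:440,::-1],(400,400),interpolation=cv2.INTER_CUBIC)
b=cv2.resize(d['frame'][160:250,235:325,::-1],(400,400),interpolation=cv2.INTER_CUBIC)
cv2.imwrite('pics/c2.png',np.hstack([a,b]));s=telemetry.get_state();print(s['tcp_pos'],s['eef_rot'],s['contact_force'])
```

```text
[ 0.52759453 -0.28930475  0.09780523] [-1.79956845e+02 -9.31354516e-03 -1.36584449e+02] [ 0.35078196 -0.26727376  1.05655104]
```

View pics/c2.png

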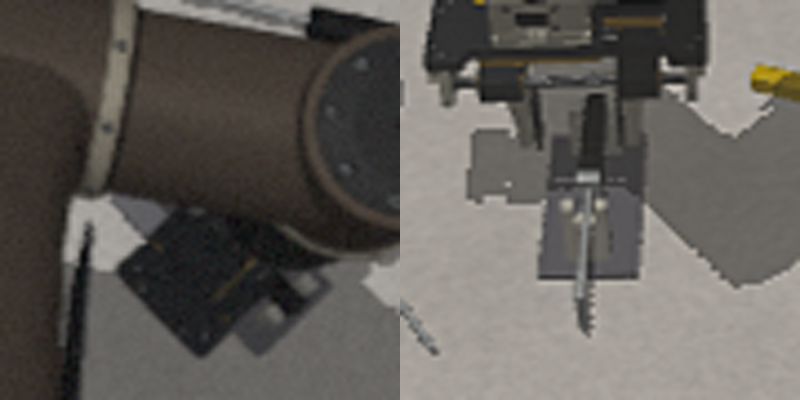

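The scene crop shows the open fingers straddling the black handle centrally, with the rod and prong running towards the camera. I'll descend and grip.

>>> {"api": "carry_out", "payload": {"commands": [-0.05,0,-0.5,0,-0.3,0,0,-0.4,0,-0.3,0,0,-0.2,0,-0.3,0,0,0,0,-0.3,0,0,0,0,0.8,0,0,0,0,0.8,0,0,0,0,0.8,0,0,0,0,0.8], "grip_force": 20}}

```text
time_s: 4.7
tcp_pos: [0.5251, -0.2891, 0.0532]
eef_rot: [-180.0, 0.0, -136.6]
contact_force: [-0.2, -0.1, -0.4]
gripper_width: 0.0305
```

>>> {"api": "carry_out", "payload": {"commands": [0,0,0,0,1,0,0,0,0,1,0,0,0,0,1,0,0,0,0,1], "grip_force": 55}}

```text
time_s: 5.1
tcp_pos: [0.5246, -0.289, 0.0526]
eef_rot: [180.0, -0.0, -136.7]
contact_force: [-0.9, 1.0, 2.2]
gripper_width: 0.016
```

>>> {"api": "carry_out", "payload": {"commands": [0,0,0.3,0,1,0,0,0.7,0,1,0,0,0.8,0,1,0,0,0.7,0.45,1,0,0.4,0,1,1,0,0.5,0,1,1,0,0.5,0,1,1,0,0.5,0,1,1]}}

```text
time_s: 5.9
tcp_pos: [0.5248, -0.2124, 0.1534]
eef_rot: [-180.0, 0.0, -118.7]
contact_force: [-0.0, 0.6, -1.3]
gripper_width: 0.0158
```

>>> {"api": "carry_out", "payload": {"commands": [0.05,0.6,0,1,1,0.05,0.7,0,1,1,0.05,0.7,0,1,1,0.05,0.6,0,1,1,0.05,0.6,0,1,1,0,0,0,0,1,0,0,0,0,1]}}

```text
time_s: 6.6
tcp_pos: [0.535, -0.0845, 0.1531]
eef_rot: [-180.0, 0.0, -98.8]
contact_force: [0.3, 0.5, -0.8]
gripper_width: 0.016
```

Run:
```python
from h import *
c=cap('top');d=cap('scene');s=telemetry.get_state();p=s['tcp_pos'];print(p,s['eef_rot'],s['contact_force'],s['moment'])
e=p+[.131*.1547,.131*.988,-.043]
ims=[]
for k in(c,d):
    u,v=proj(k,e).round().astype(int);print(u,v,'crop origin',u-40,v-40)
    ims.append(cv2.resize(k['frame'][v-40:v+40,u-40:u+40,::-1],(400,400),interpolation=cv2.INTER_CUBIC))
cv2.imwrite('pics/c3.png',np.hstack(ims))
```

```text
[ 0.53477582 -0.08531508  0.15287853] [-1.79984516e+02  2.78369171e-03 -9.89010357e+01] [ 0.04148955 -0.29939667 -1.50949889] [ 0.05880121 -0.05919209 -0.01445519]
291 209 crop origin 251 169
350 239 crop origin 310 199
```

View pics/c3.png

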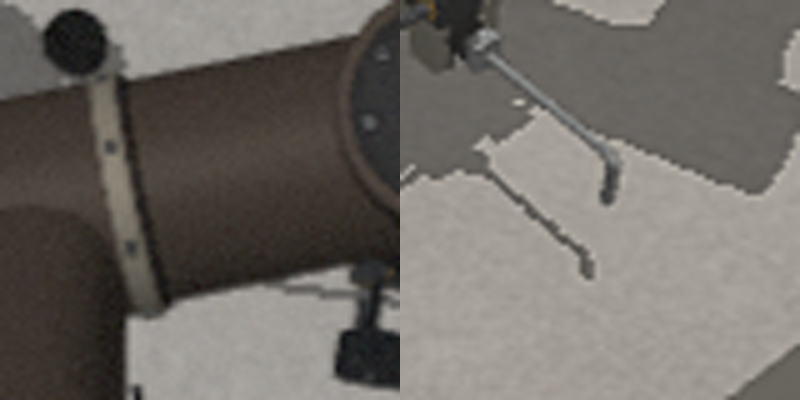

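The top view of the prong is blocked by the arm. In the scene view the prong's lower end is at crop (608,203), which is full-image (351.2,239.2), against a prediction of about (350,239). I'll use that ray for the tip offset.

Run:
```python
from h import *
d=load('scene');p=np.array([.5350,-.085,.153])
for v in(238.2,239.2):print(ray(d,351.2,v,.110), p+[.131*.1547,.131*.988,-.043], proj(d,p+[.131*.1547,.131*.988,-.043]))
```

```text
[0.54996171 0.04310843 0.11      ] [0.5552657 0.044428  0.11     ] [350.39356182 239.53171561]
[0.5528416  0.04535577 0.11      ] [0.5552657 0.044428  0.11     ] [350.39356182 239.53171561]
```

>>> {"api": "carry_out", "payload": {"commands": [0.06,0.4,0,0,1,0,0.6,0,0,1,0,0.7,0,0,1,0,0.7,0,0,1,0,0.475,0,0,1,0,0.2,0,0,1,0,0,0,0,1]}}

```text
time_s: 7.4
tcp_pos: [0.5373, 0.0388, 0.1526]
eef_rot: [-180.0, 0.0, -98.8]
contact_force: [0.4, -0.3, -1.7]
gripper_width: 0.0155
```

>>> {"api": "carry_out", "payload": {"commands": [0,0,-0.4,0,1,0,0,-0.6,0,1,0,0,-0.45,0,1,0,0,-0.15,0,1,0,0,0,0,1]}}

```text
time_s: 7.9
tcp_pos: [0.5368, 0.0371, 0.0879]
eef_rot: [179.9, -0.1, -98.9]
contact_force: [-0.2, 0.7, -1.3]
gripper_width: 0.0156
```

Run:
```python
from h import *
c=cap('top');d=cap('scene');s=telemetry.get_state();p=s['tcp_pos'];print(p,s['eef_rot'],s['contact_force'],s['moment'])
a=cv2.resize(c['frame'][172:252,210:290,::-1],(400,400),interpolation=cv2.INTER_CUBIC)
b=cv2.resize(d['frame'][230:310,330:410,::-1],(400,400),interpolation=cv2.INTER_CUBIC)
cv2.imwrite('pics/c4.png',np.hstack([a,b]));print(proj(c,p+[.019,.130,-.043]),proj(d,p+[.019,.130,-.043]))
```

```text
[0.53776644 0.03770559 0.08927302] [-1.79955167e+02  9.41972982e-03 -9.88787823e+01] [ 0.62665154  0.17514953 -1.82235157] [ 0.088435   -0.07563276 -0.02081633]
[251.90045727 211.36113689] [384.45204453 277.99096523]
```

View pics/c4.png

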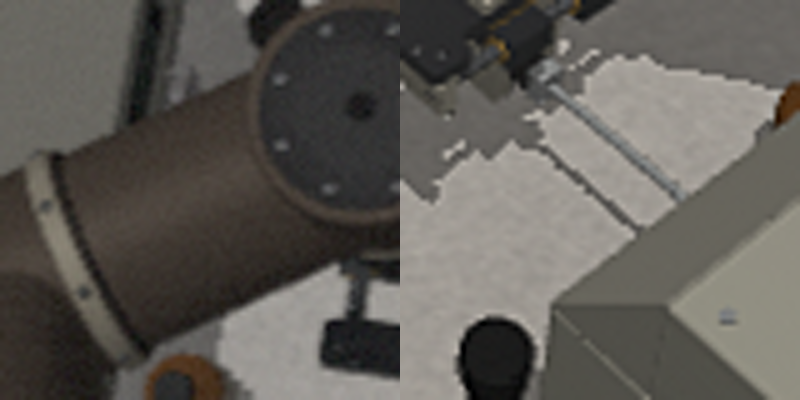

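Neither view shows the tab: the arm hides it from above and the unit hides it in the scene view. I'll go down slowly by feel. Contact near TCP z 0.075 would mean a miss.

>>> {"api": "carry_out", "payload": {"commands": [0,0,-0.2,0,1,0,0,-0.1,0,1,0,0,-0.05,0,1,0,0,-0.05,0,1,0,0,-0.05,0,1,0,0,0,0,1]}}

```text
time_s: 8.6
tcp_pos: [0.5371, 0.038, 0.0703]
eef_rot: [180.0, -0.0, -98.9]
contact_force: [0.5, -0.2, -1.3]
gripper_width: 0.0159
```

>>> {"api": "carry_out", "payload": {"commands": [0,0,-0.1,0,1,0,0,-0.1,0,1,0,0,-0.1,0,1,0,0,-0.08,0,1,0,0,0,0,1]}}

```text
time_s: 9.1
tcp_pos: [0.5368, 0.0379, 0.0547]
eef_rot: [179.9, -0.0, -98.9]
contact_force: [-0.3, -0.4, -1.7]
gripper_width: 0.0156
```

>>> {"api": "carry_out", "payload": {"commands": [-0.008,-0.05,0,0,1,-0.008,-0.05,0,0,1,-0.008,-0.05,0,0,1,0,0,0,0,1]}}

```text
time_s: 9.5
tcp_pos: [0.5363, 0.032, 0.0555]
eef_rot: [-180.0, 0.0, -98.9]
contact_force: [-0.1, 2.0, -3.5]
gripper_width: 0.0154
```

>>> {"api": "carry_out", "payload": {"commands": [-0.008,-0.05,0,0,1,-0.008,-0.05,0,0,1,-0.008,-0.05,0,0,1]}}

```text
time_s: 9.8
tcp_pos: [0.5354, 0.026, 0.0554]
eef_rot: [-180.0, 0.0, -98.9]
contact_force: [0.2, 3.6, -2.2]
gripper_width: 0.0156
```

>>> {"api": "carry_out", "payload": {"commands": [-0.015,-0.1,0,0,1,-0.015,-0.1,0,0,1,-0.015,-0.1,0,0,1,-0.015,-0.1,0,0,1,-0.015,-0.1,0,0,1]}}

```text
time_s: 10.3
tcp_pos: [0.5322, 0.0056, 0.0554]
eef_rot: [180.0, -0.0, -98.9]
contact_force: [0.5, 4.0, -2.4]
gripper_width: 0.0154
```

>>> {"api": "carry_out", "payload": {"commands": [-0.016,-0.1,0,0,1,-0.016,-0.1,0,0,1,-0.016,-0.1,0,0,1,-0.016,-0.1,0,0,1,-0.016,-0.1,0,0,1]}}

```text
time_s: 10.8
tcp_pos: [0.529, -0.0143, 0.0554]
eef_rot: [-180.0, 0.0, -98.9]
contact_force: [0.1, 3.0, -3.0]
gripper_width: 0.0155
```

>>> {"api": "carry_out", "payload": {"commands": [-0.016,-0.1,0,0,1,-0.016,-0.1,0,0,1,-0.008,-0.05,0,0,1,0,0,0,0,1]}}

```text
time_s: 11.2
tcp_pos: [0.5273, -0.0245, 0.0554]
eef_rot: [180.0, -0.0, -98.9]
contact_force: [1.0, 2.0, -2.8]
gripper_width: 0.0156
```

>>> {"api": "carry_out", "payload": {"commands": [-0.005,-0.03,0,0,1,-0.005,-0.03,0,0,1]}}

```text
time_s: 11.4
tcp_pos: [0.5271, -0.0263, 0.0554]
eef_rot: [-180.0, 0.0, -98.8]
contact_force: [0.7, 3.8, -2.6]
gripper_width: 0.0159
```

>>> {"api": "carry_out", "payload": {"commands": [-0.005,-0.03,0,0,1,-0.005,-0.03,0,0,1]}}

```text
time_s: 11.6
tcp_pos: [0.5267, -0.0288, 0.0554]
eef_rot: [-180.0, 0.0, -98.8]
contact_force: [1.1, 3.7, -3.0]
gripper_width: 0.0155
```

>>> {"api": "carry_out", "payload": {"commands": [-0.005,-0.03,0,0,1,-0.005,-0.03,0,0,1]}}

```text
time_s: 11.8
tcp_pos: [0.5263, -0.0313, 0.0554]
eef_rot: [-180.0, 0.0, -98.9]
contact_force: [1.2, 3.6, -1.5]
gripper_width: 0.0154
```

>>> {"api": "carry_out", "payload": {"commands": [-0.005,-0.03,0,0,1,-0.005,-0.03,0,0,1]}}

```text
time_s: 12.0
tcp_pos: [0.5259, -0.0337, 0.0554]
eef_rot: [-180.0, 0.0, -98.9]
contact_force: [1.2, 3.1, -3.7]
gripper_width: 0.0158
```

>>> {"api": "carry_out", "payload": {"commands": [-0.005,-0.03,0,0,1,-0.005,-0.03,0,0,1]}}

```text
time_s: 12.2
tcp_pos: [0.5255, -0.0361, 0.0554]
eef_rot: [-180.0, 0.0, -98.9]
contact_force: [1.0, 4.0, -2.4]
gripper_width: 0.0156
```

>>> {"api": "carry_out", "payload": {"commands": [-0.005,-0.03,0,0,1,-0.005,-0.03,0,0,1]}}

```text
time_s: 12.4
tcp_pos: [0.5251, -0.0385, 0.0554]
eef_rot: [-180.0, 0.0, -98.9]
contact_force: [1.5, 3.4, -2.3]
gripper_width: 0.0155
```

>>> {"api": "carry_out", "payload": {"commands": [-0.005,-0.03,0,0,1,-0.005,-0.03,0,0,1]}}

```text
time_s: 12.6
tcp_pos: [0.5247, -0.0409, 0.0554]
eef_rot: [-180.0, 0.0, -98.9]
contact_force: [1.5, 4.5, -2.3]
gripper_width: 0.0156
```

>>> {"api": "carry_out", "payload": {"commands": [-0.005,-0.03,0,0,1,-0.005,-0.03,0,0,1]}}

```text
time_s: 12.8
tcp_pos: [0.5243, -0.0433, 0.0554]
eef_rot: [-180.0, -0.0, -98.9]
contact_force: [1.7, 3.7, -2.0]
gripper_width: 0.0157
```

>>> {"api": "carry_out", "payload": {"commands": [-0.002,-0.03,0,0,1,-0.002,-0.03,0,0,1]}}

```text
time_s: 13.0
tcp_pos: [0.524, -0.0457, 0.0554]
eef_rot: [180.0, -0.0, -98.9]
contact_force: [0.6, 2.3, -2.8]
gripper_width: 0.0156
```

>>> {"api": "carry_out", "payload": {"commands": [-0.004,-0.03,0,0,1,-0.004,-0.03,0,0,1]}}

```text
time_s: 13.2
tcp_pos: [0.5237, -0.0481, 0.0553]
eef_rot: [180.0, -0.0, -98.9]
contact_force: [0.2, 4.0, -2.4]
gripper_width: 0.0156
```

>>> {"api": "carry_out", "payload": {"commands": [-0.004,-0.03,0,0,1,-0.004,-0.03,0,0,1]}}

```text
time_s: 13.4
tcp_pos: [0.5234, -0.0505, 0.0553]
eef_rot: [180.0, -0.0, -98.9]
contact_force: [0.7, 3.2, -2.4]
gripper_width: 0.0157
```

>>> {"api": "carry_out", "payload": {"commands": [-0.004,-0.03,0,0,1,-0.004,-0.03,0,0,1]}}

```text
time_s: 13.6
tcp_pos: [0.5231, -0.0529, 0.0554]
eef_rot: [180.0, -0.0, -98.9]
contact_force: [1.6, 4.2, -2.9]
gripper_width: 0.0156
```

>>> {"api": "carry_out", "payload": {"commands": [-0.004,-0.03,0,0,1,-0.004,-0.03,0,0,1]}}

```text
time_s: 13.8
tcp_pos: [0.5228, -0.0553, 0.0553]
eef_rot: [180.0, -0.0, -98.9]
contact_force: [0.9, 3.9, -2.0]
gripper_width: 0.0157
```

>>> {"api": "carry_out", "payload": {"commands": [-0.004,-0.03,0,0,1,-0.004,-0.03,0,0,1]}}

```text
time_s: 14.0
tcp_pos: [0.5225, -0.0577, 0.0553]
eef_rot: [180.0, -0.0, -98.9]
contact_force: [0.3, 3.4, -2.3]
gripper_width: 0.0155
```

>>> {"api": "carry_out", "payload": {"commands": [-0.004,-0.03,0,0,1,-0.004,-0.03,0,0,1]}}

```text
time_s: 14.2
tcp_pos: [0.5221, -0.0601, 0.0553]
eef_rot: [180.0, -0.0, -98.9]
contact_force: [0.4, 3.2, -3.0]
gripper_width: 0.0158
```

>>> {"api": "carry_out", "payload": {"commands": [-0.004,-0.03,0,0,1,-0.004,-0.03,0,0,1]}}

```text
time_s: 14.4
tcp_pos: [0.5218, -0.0625, 0.0553]
eef_rot: [180.0, -0.0, -98.9]
contact_force: [0.5, 3.2, -2.1]
gripper_width: 0.0158
```

>>> {"api": "carry_out", "payload": {"commands": [-0.004,-0.03,0,0,1,-0.004,-0.03,0,0,1]}}

```text
time_s: 14.6
tcp_pos: [0.5215, -0.0649, 0.0553]
eef_rot: [180.0, -0.0, -98.9]
contact_force: [0.5, 3.2, -2.4]
gripper_width: 0.0156
```

Run:
```python
from h import *
c=cap('top');d=cap('scene');s=telemetry.get_state();print(s['contact_force'])
a=cv2.resize(c['frame'][162:262,200:300,::-1],(400,400),interpolation=cv2.INTER_CUBIC)
b=cv2.resize(d['frame'][220:320,300:400,::-1],(400,400),interpolation=cv2.INTER_CUBIC)
cv2.imwrite('pics/c5.png',np.hstack([a,b]))
```

```text
[ 0.01876224  2.84565683 -2.24650396]
```

View pics/c5.png

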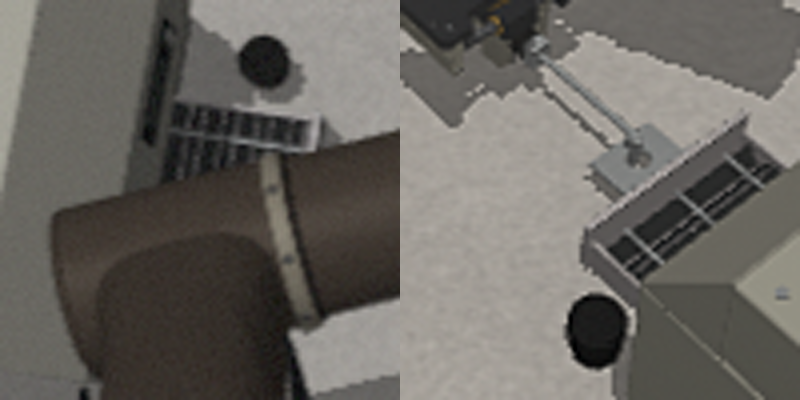

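>>> {"api": "carry_out", "payload": {"commands": [-0.004,-0.03,0,0,1,-0.004,-0.03,0,0,1]}}

```text
time_s: 14.9
tcp_pos: [0.5212, -0.0672, 0.0553]
eef_rot: [180.0, 0.0, -98.9]
contact_force: [-0.1, 4.2, -1.9]
gripper_width: 0.0158
```

The tray is clearly being drawn out: the prong sits in the tab hole at scene crop (638,155), and the filter shows behind the panel. I'll keep going.

>>> {"api": "carry_out", "payload": {"commands": [-0.005,-0.03,0,0,1,-0.005,-0.03,0,0,1]}}

```text
time_s: 15.1
tcp_pos: [0.5208, -0.0697, 0.0554]
eef_rot: [180.0, 0.0, -98.9]
contact_force: [-0.4, 4.0, -2.5]
gripper_width: 0.0154
```

>>> {"api": "carry_out", "payload": {"commands": [-0.005,-0.03,0,0,1,-0.005,-0.03,0,0,1]}}

```text
time_s: 15.3
tcp_pos: [0.5204, -0.0721, 0.0554]
eef_rot: [180.0, -0.0, -98.9]
contact_force: [-0.3, 4.0, -2.5]
gripper_width: 0.0159
```

>>> {"api": "carry_out", "payload": {"commands": [-0.005,-0.03,0,0,1,-0.005,-0.03,0,0,1]}}

```text
time_s: 15.5
tcp_pos: [0.5202, -0.0743, 0.0554]
eef_rot: [-180.0, 0.0, -98.9]
contact_force: [0.7, 9.7, -3.2]
gripper_width: 0.0157
```

The force has jumped to 9.7 N, which is the stop. I'll settle, then step up gently.

>>> {"api": "carry_out", "payload": {"commands": [0,0,0,0,1]}}

```text
time_s: 15.6
tcp_pos: [0.5202, -0.0742, 0.0553]
eef_rot: [-180.0, 0.0, -98.9]
contact_force: [0.2, 6.6, -2.3]
gripper_width: 0.0155
```

>>> {"api": "carry_out", "payload": {"commands": [-0.002,-0.012,0,0,1,0,0,0,0,1]}}

```text
time_s: 15.8
tcp_pos: [0.5203, -0.0743, 0.0553]
eef_rot: [-180.0, 0.1, -98.9]
contact_force: [-0.8, 7.9, -2.7]
gripper_width: 0.0158
```

>>> {"api": "carry_out", "payload": {"commands": [-0.003,-0.018,0,0,1,-0.001,-0.01,0,0,1,0,0,0,0,1]}}

```text
time_s: 16.1
tcp_pos: [0.5205, -0.0746, 0.0553]
eef_rot: [-179.9, 0.1, -98.8]
contact_force: [-0.4, 13.0, -3.3]
gripper_width: 0.0155
```

>>> {"api": "carry_out", "payload": {"commands": [0,0,0,0,1,0,0,0,0,1,0,0,0,0,1]}}

```text
time_s: 16.4
tcp_pos: [0.5205, -0.0746, 0.0553]
eef_rot: [-179.9, 0.1, -98.8]
contact_force: [-0.3, 13.5, -4.5]
gripper_width: 0.0154
```

>>> {"api": "carry_out", "payload": {"commands": [0,0,0,0,1,0,0,0,0,1,0,0,0,0,1]}}

```text
time_s: 16.7
tcp_pos: [0.5205, -0.0746, 0.0552]
eef_rot: [-179.9, 0.1, -98.8]
contact_force: [-0.2, 14.0, -5.1]
gripper_width: 0.0157
```

>>> {"api": "carry_out", "payload": {"commands": [0,0,0,0,1,0,0,0,0,1]}}

```text
time_s: 16.9
tcp_pos: [0.5205, -0.0746, 0.0553]
eef_rot: [-179.9, 0.1, -98.8]
contact_force: [0.5, 12.4, -4.3]
gripper_width: 0.0155
```

The pull held at 12.4–14 N for 0.8 s. Now I'll slacken to the hole's centre and lift out.

>>> {"api": "carry_out", "payload": {"commands": [0.008,0.05,0,0,1,0.008,0.05,0,0,1,0.008,0.05,0,0,1,0,0,0,0,1,0,0,0,0,1]}}

```text
time_s: 17.4
tcp_pos: [0.5207, -0.0702, 0.0554]
eef_rot: [180.0, -0.0, -98.9]
contact_force: [0.0, 0.4, -2.2]
gripper_width: 0.0156
```

>>> {"api": "carry_out", "payload": {"commands": [0,0,0.05,0,1,0,0,0.1,0,1,0,0,0,0,1]}}

```text
time_s: 17.7
tcp_pos: [0.5212, -0.07, 0.062]
eef_rot: [-179.9, 0.0, -98.9]
contact_force: [0.6, -0.2, -1.0]
gripper_width: 0.0154
```

>>> {"api": "carry_out", "payload": {"commands": [0,0,0.2,0,1,0,0,0.4,0,1,0,0,0.7,0,1,0,0,0.7,0,1,0,0,0.25,0,1,0,0,0,0,1]}}

```text
time_s: 18.3
tcp_pos: [0.5217, -0.0698, 0.1531]
eef_rot: [-179.8, 0.1, -98.9]
contact_force: [0.2, 0.4, -2.3]
gripper_width: 0.0157
```

Run:
```python
from h import *
c=cap('top');d=cap('scene');s=telemetry.get_state();p=s['tcp_pos'];print(p,s['eef_rot'],s['contact_force'])
e=p+[.131*.1547,.131*.988,-.043];u,v=proj(d,e).round().astype(int);print(proj(d,e),u-40,v-40)
b=cv2.resize(d['frame'][v-40:v+40,u-40:u+40,::-1],(560,560),interpolation=cv2.INTER_CUBIC)
cv2.imwrite('pics/c6.png',b)
```

```text
[ 0.52013805 -0.07000332  0.15066863] [ 1.79954458e+02  1.03042447e-02 -9.88805481e+01] [-0.16836382 -0.21671123 -1.38732524]
[357.93387582 239.7448171 ] 318 200
```

View pics/c6.png

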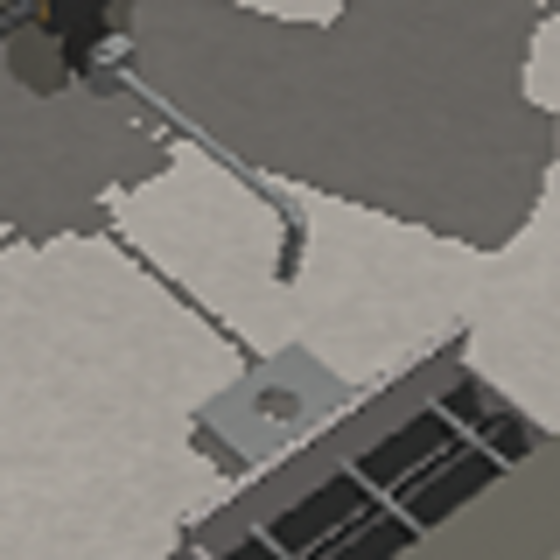

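The hook hasn't shifted in the grip: the tip is at about (358.4,239.5) against a predicted (357.9,239.7). The tray stands out with its hole clear. I'll carry the hook back.

>>> {"api": "carry_out", "payload": {"commands": [0,-0.4,0,-0.45,1,0,-0.6,0,-1,1,0,-0.7,0,-1,1,0.02,-0.7,0,-1,1,0.02,-0.7,0,-1,1,0.02,-0.7,0,-1,1,0.02,-0.7,0,-1,1,0.02,-0.5,0,-1,1]}}

```text
time_s: 19.2
tcp_pos: [0.5236, -0.2713, 0.1491]
eef_rot: [179.8, -0.1, -128.9]
contact_force: [-0.2, 0.7, -1.4]
gripper_width: 0.0153
```

>>> {"api": "carry_out", "payload": {"commands": [0,-0.3,0,-1,1,0,-0.175,0,-1,1,0,0,0,0,1,0,0,0,0,1]}}

```text
time_s: 19.6
tcp_pos: [0.524, -0.2887, 0.1499]
eef_rot: [179.9, -0.1, -136.6]
contact_force: [0.4, 0.3, -1.0]
gripper_width: 0.0154
```

Run:
```python
from h import *
P=[telemetry.get_state()]
for i in range(3): cap('scene');P.append(telemetry.get_state())
print(np.mean([q['tcp_pos'] for q in P],0),[q['eef_rot'][2].round(2) for q in P])
```

```text
[ 0.52433941 -0.28854994  0.15041972] [np.float64(-136.57), np.float64(-136.55), np.float64(-136.55), np.float64(-136.56)]
```

>>> {"api": "carry_out", "payload": {"commands": [0.01,0,-0.4,0,1,0,0,-0.7,0,1,0,0,-0.6,0,1,0,0,-0.3,0,1,0,0,-0.15,0,1,0,0,-0.1,0,1,0,0,0,0,1]}}

```text
time_s: 20.45
tcp_pos: [0.5253, -0.2889, 0.0616]
eef_rot: [-180.0, 0.0, -136.6]
contact_force: [-0.7, -0.4, -2.3]
gripper_width: 0.0157
```

>>> {"api": "carry_out", "payload": {"commands": [0,0,-0.06,0,1,0,0,-0.06,0,1,0,0,0,0,1]}}

```text
time_s: 20.75
tcp_pos: [0.5253, -0.289, 0.0567]
eef_rot: [-180.0, 0.0, -136.7]
contact_force: [-0.9, 0.9, -2.3]
gripper_width: 0.0156
```

>>> {"api": "carry_out", "payload": {"commands": [0,0,-0.04,0,1,0,0,-0.03,0,1,0,0,0,0,1]}}

```text
time_s: 21.05
tcp_pos: [0.5252, -0.289, 0.0536]
eef_rot: [-180.0, -0.0, -136.7]
contact_force: [0.2, 0.3, -0.0]
gripper_width: 0.0157
```

The weight has gone off the wrist, so the hook is seated. I'll release and rise.

>>> {"api": "carry_out", "payload": {"commands": [0,0,-0.01,0,1,0,0,0,0,0.5,0,0,0,0,0,0,0,0,0,-0.3,0,0,0,0,-0.3,0,0,0,0,-0.3]}}

```text
time_s: 21.65
tcp_pos: [0.5253, -0.289, 0.0534]
eef_rot: [-180.0, 0.0, -136.7]
contact_force: [-1.0, -0.9, 0.1]
gripper_width: 0.0484
```

>>> {"api": "carry_out", "payload": {"commands": [0,0,0.2,0,-0.3,0,0,0.5,0,-0.3,0,0,0.8,0,-0.3,0,0,1,0,-0.3,0,0,1,0,-0.3,0,0,1,0,-0.3,0,0,1,0,-0.3,0,0,1,0,-0.3]}}

```text
time_s: 22.45
tcp_pos: [0.5247, -0.2889, 0.316]
eef_rot: [-180.0, 0.0, -136.6]
contact_force: [0.7, -0.2, -0.2]
gripper_width: 0.0571
```

>>> {"api": "carry_out", "payload": {"commands": [-0.5,-0.9,0,0,-0.3,-0.5,-0.9,0,0,-0.3,-0.5,-0.9,0,0,-0.3,-0.5,-0.9,0,0,-0.3,-0.5,-0.9,0,0,-0.3,-0.5,-0.9,0,0,-0.3,0,0,0,0,-0.3,0,0,0,0,-0.3]}}

```text
time_s: 23.25
tcp_pos: [0.4042, -0.5057, 0.3135]
eef_rot: [180.0, 0.0, -136.8]
contact_force: [-0.0, 0.8, 0.1]
gripper_width: 0.057
```

```bash
cp top.npz old.npz
python3 - <<'E'
from h import *
c=cap('top','top9.png');d=cap('scene');s=telemetry.get_state();print(s['time_s'],s['tcp_pos'],s['contact_force'])
a=cv2.resize(c['frame'][120:270,190:440,::-1],(800,480),interpolation=cv2.INTER_CUBIC)
b=cv2.resize(d['frame'][160:250,235:325,::-1],(120,120))
a[:120,:120]=b;cv2.imwrite('pics/c7.png',a)
E
```

```text
23.35 [ 0.40528587 -0.50455998  0.31373724] [ 0.19660785 -0.12512288 -0.00553908]
```

View pics/c7.png

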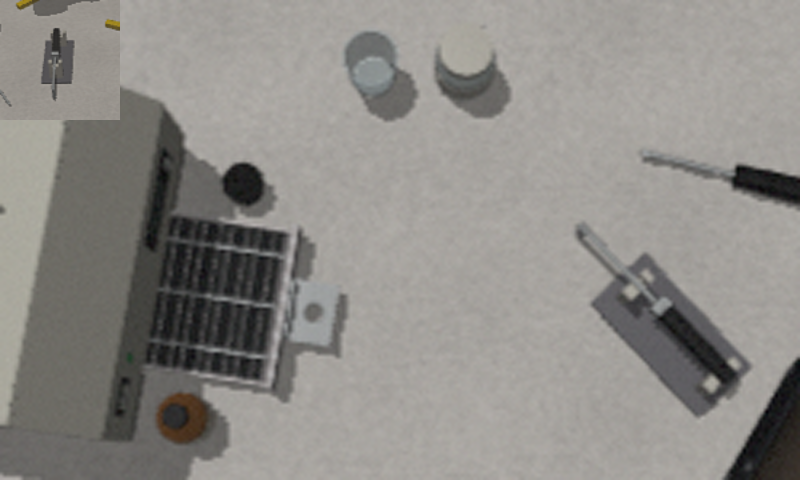

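The hook lies in both saddles, with its end at crop (583,232). The tray is out with its hole at crop (315,312), and the neighbouring things look unmoved. I'll do a quick numeric comparison, then hand in.

```bash
python3 - <<'E'
from h import *
a=cv2.imread('pics/top0.png').astype(int);b=cv2.imread('pics/top9.png').astype(int)
D=abs(a-b).max(2)
for n,(x0,x1,y0,y1) in dict(hook=(365,428,188,242),stopper=(260,273,171,184),bottle=(240,256,243,258),beaker=(296,348,126,156),driver=(388,450,165,187),timer=(155,190,155,195)).items(): print(n,(D[y0:y1,x0:x1]>35).sum())
h0,h1=ray(load('top'),252.3,212,.032),ray(load('top'),190+315.5/3.2-.5,120+312.5/3.2-.5,.032);print('hole moved',h1-h0,np.linalg.norm(h1-h0))
E
python3 -c "
from plant import r;print(r.close_job())"
```

```text
hook 141
stopper 0
bottle 0
beaker 0
driver 0
timer 0
hole moved [-0.01585383 -0.11083317  0.        ] 0.11196131363872282
the job is handed in; nothing more can be done
None
```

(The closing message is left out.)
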